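# Close the vial and set the magnifier on it

## Robot

A 6-joint arm with a two-finger parallel gripper is mounted at the origin on the work surface; the furniture and walls round the work are solid. World frame = base frame: x ahead of the robot, y to its left, z up, the work surface at z = 0. Lengths are in mm, angles in rad, forces in N, time in s.
With the tool pointing down it reaches from about 325 to 850 mm from the base axis. Payload 15.5 kg.
Tool frame: the origin (TCP) lies midway between the tips of the shut fingers; the grasp point (between the pads) lies 19 mm behind it; z points along the fingers, y is the line along which they close (so a half turn about z gives the same grasp; the last joint's range is limited). The gripper opens to 91 mm and grips with 3 to 60 N. Pads are 32 mm wide; open, the fingers measure 118 mm over their backs; the gripper's body (76 mm by 178 mm) begins 60 mm behind the grasp point.
Start: joints at [1.129, 0.494, 1.345, -0, 1.302, -0.096], TCP at [212.427, 587.794, 213.915] pointing down, gripper open.
Joint ranges: [-2.91, 2.91], [-0.82, 2.16], [0.22, 2.67], [-1.22, 4.37], [0.12, 2.79], [-3.08, 3.08]. Speed limits (rad/s): [1.89, 1.89, 2.57, 3.01, 3.01, 3.01].

## Interface

Orientations are given as a unit quaternion [w, x, y, z].
In Python, from rig import ctrl, grab_frame, calibration gives the robot as it stands.
- The arm moves only by the tool servo_tool, never from a script. Its argument "deltas" is one flat list of numbers, 6 for each row, row after row: the shift along the tool's x, y, z as a fraction of full scale, then the turn, a rotation vector about the tool's x, y, z as a fraction of full scale. In form: [tx, ty, tz, ax, ay, az, tx, ty, tz, ax, ay, az, ...]. A call has 1 to 10 rows; each row shifts and turns the commanded pose from where the row before left it, along the tool's axes as they then stand; what a row does not reach is not made up. Full scale, the value 1, is 0.04 m for a shift and 0.08 rad for a turn. A row lasts 1/8 s, in which the tool goes at most 62.5 mm and 10.7 degrees, less where a joint would pass 70% of its speed; a pose out of reach is approached as far as the arm can. A call with a number of a shift or a turn outside -1 to 1 is refused whole. A call with a gripper value outside its range is refused whole. "hand" is the opening, from 0 (shut) to 1 (fully open), set as the call begins (left out, the last holds). The fingers move at their own pace and stop on an object; the grip force is fixed at half the most. Time passes only in rows, so rows that do not move let the fingers close. It gives the time, the measured TCP pose, the force, the opening and the grip force at its end, in the units of the state.
- ctrl.sense(): the state, without advancing time (a new reading comes with each control period).
- grab_frame(name): name is "scene" or "top" or "wrist"; returns the picture (400x640x3 uint8, blue, green, red); there is no depth.
- calibration(name): a dict with "fovy" (degrees; the focal length in pixels is half the picture's height over the tangent of half this angle, whatever the lens; pixels are square), "cx", "cy" (the principal point, pixels), "R" (3x3) and "t" (3): a world point X has camera coordinates R X + t. Camera axes: x right, y down, z forward; pixel columns grow to the right and rows downward; lengths in mm; the calibration is good to about 2 mm. A picture is of the moment at which its call begins: read the wrist's pose just before it. calibration takes no time and is no camera call; for the wrist camera it gives the pose at the moment of the call.
- ctrl.job_done(): hands the job in; it is judged then, once.
The state is a dict: "time_s": time; "qpos": joint angles; "joint_velocities": joint speeds; "joint_torque": joint torques, N m; "tcp_pos": TCP position; "ee_rot": TCP orientation; "force": force on the tool from outside, world axes, zero at the start; "ft_torque": the same for the moment, N m; "gripper_width": opening from 0.0 (shut) to 1.0 (fully open); "grasp_force": force on a finger pad.
Only numpy, scipy, OpenCV 4.12 (cv2) and the standard library are available. Lean on these libraries where they do the work, as an engineer would, in place of code of your own. Each camera call takes 0.05 s, during which the arm holds its last target. There are 200 camera calls.

## Task

One of the three vials in the block stands open: press its flip cap fully shut without forcing it. Then take the stand magnifier by its knob, swing its stiff arm over that same vial and lower the lens head until its nose gently rests on the middle of the closed cap, so that the seal can be inspected. Let go so that it stays there, and leave the vials seated upright in their block and the other things on the bench where they are.

Things in the scene. Friction and masses are not known exactly. Their poses are not given: they have to be found in the camera images.
- magnifier: foot of the stand magnifier, fixed to the bench: dark steel disc 72 mm across and 22 mm high with an upright post; origin under the centre of the disc
- post_axis (a point): on the axis of the post, 185 mm above the bench, where the first link turns about the vertical
- upper_link (a joint): turn of the first white link (210 mm from the post axis to the elbow axis, 22 mm wide, at 185 mm height, its hub up to 204 mm) about the vertical post axis, rad, positive anticlockwise from above; 0 = about as parked, 1.925 rad anticlockwise from the foot's -x direction. Range -3.5 to 0.6. Stiff: takes about 0.6 N m and stays where left
- elbow_axis (a point): on the vertical axis of the elbow, at the height of the links
- fore_link (a joint): turn of the second link against the first about the vertical elbow axis, rad, positive anticlockwise from above; 0 = about as parked, folded 1.675 rad clockwise from in line with the first link. Range -1.0 to 1.6. Stiff: about 0.4 N m, stays where left. The lens axis is 180 mm and the knob 225 mm from the elbow axis, all in one line along the second link (elbow, quill, lens, knob)
- head (a joint): how far the lens head has been lowered from its top position, m, 0 to 0.060. The head hangs from a vertical steel quill that slides in the end of the second link; stiff: pushing down takes about 3 N (starting from rest the felt force may change by up to 7 N before the nose touches anything), and it stays where left
- nose (a point): centre of the flat underside (22 mm across) of the clear stand-off nose under the lens (lens ring 50 mm across, 26 mm above the nose's underside), 122 mm above the bench when the head is right up. z axis up, x axis from the knob towards the elbow
- knob (a point): middle of the knob: black upright cylinder 18 mm across, 34 mm high (17 mm above and below this point), on a flange 34 mm across whose top lies 15 mm below this point; rigid with the head and turning with it (it rolls between fingers that do not turn too), 45 mm beyond the lens axis, 102 mm above the nose. The quill, 95 mm from it, rises 18 mm above its top
- block: aluminium block fixed to the bench, 56 x 160 x 42 mm (x, y, z), with three square wells 50 mm apart along its y; origin under its centre
- open_vial: the vial with the open cap: white square plastic vial 22 x 22 mm, 64 mm high without cap, standing loosely in one of the wells (floor 6 mm above the bench); origin under its centre, x axis pointing away from its hinge side (the hinge is on the side nearer the robot). It turns and tilts only a little in the well
- cap_hinge (a point): on the hinge axis of the open vial's cap, 13.5 mm from the vial's middle on its -x side, 64 mm above its underside, 70 mm above the bench; the axis runs along the vial's y
- cap (a joint): opening of that cap, rad: 0 = fully shut (against its stop), 1.57 = standing upright, more = leaning back beyond the hinge; range 0 to 2.3. The cap is a plate 22 mm wide and 6 mm thick that reaches 34 mm from the hinge, with a thumb tab at its end. Stiff: it stays where left, and moving it takes about 0.05 N m (some 2.5 N pressed on near its middle to end); at its stop the push rises steeply
- cap_top (a point): centre of the cap's outer (upper) face, over the vial's middle when shut: then 6 mm above the rim, 76 mm above the bench. z axis out of that face
- shut_vial_1: vial like the open one, with its cap shut (top 76 mm above the bench), in another well; origin under its centre
- shut_vial_2: the third vial, likewise shut; origin under its centre
- swab_tub: bystander: white round tub with a blue lid, 69 mm across, 79 mm high, loose; origin under its centre
- glue_bottle: bystander: small white bottle with a yellow tip, 26 mm across, 80 mm high, loose; origin under its centre
- white_dome: bystander: white dome cap, 37 x 36 x 34 mm, loose; origin under its centre
- port_ring: bystander: clear port housing ring, 40 x 51 x 22 mm, loose; origin under its centre
- tweezers: bystander: steel tweezers lying flat, 14 x 120 x 9 mm, loose; origin under their centre

How it is judged:
By the outcome, as a careful person would: the job done as asked, in the order asked, and still so for the second after the job is handed in, with the robot touching nothing.
It also fails if it takes over 72 s, if anything falls off the work surface, if the arm or the gripper's body presses on something with over 40 N, if the wrist force passes 120 N, or if a joint passes its speed limit or range.

## Working session

There is one attempt and no reset: what is moved stays moved. The work goes in short steps, Python scripts to look and compute and a tool call to move; the robot and the scene stay as the last step left them, time stands still between calls to the robot, and variables do not carry over. Pictures are saved under pics/ and viewed, at most 10 in all, crops included, and the job is handed in when it is done.

Besides the shell and the picture viewer there is one more tool, called as a command line: name --argument value ..., lists and objects as JSON in quotes. servo_tool: Moves the arm, as the interface text tells. Shift numbers are shares of 0.04 m and turn numbers shares of 0.08 rad, none past 1 either way. Its arguments: {"type":"object","properties":{"deltas":{"type":"array"},"hand":{"type":"number"}},"required":["deltas"]}

```bash
mkdir -p pics; ls
python3 - <<'E'
from rig import ctrl, grab_frame, calibration
import cv2,numpy as np
for n in ("scene","top"):
    cv2.imwrite(f"pics/{n}0.png",grab_frame(n)); c=calibration(n); print(n,c)
s=ctrl.sense();print(s)
E
```

```text
pics
scene {'fovy': 44.478920959756174, 'cx': 324.07189004349635, 'cy': 202.15457842901918, 'R': array([[ 0.46721383, -0.88413447, -0.00418076],
       [-0.442992  , -0.22999813, -0.86652117],
       [ 0.76515967,  0.40670272, -0.49912281]]), 't': array([-291.50383104,  367.97097261,  912.84611583])}
top {'fovy': 51.042424478505296, 'cx': 314.92657539835506, 'cy': 197.30718221240392, 'R': array([[ 0.00328708, -0.99999191,  0.00231815],
       [-0.9875856 , -0.00361035, -0.15704028],
       [ 0.15704738, -0.00177317, -0.98758948]]), 't': array([ -40.4134896 ,  526.41794579, 1330.66965558])}
{'time_s': 0.1, 'qpos': array([ 1.12848582e+00,  4.94123845e-01,  1.34608588e+00, -8.66009214e-06,
        1.30252488e+00, -9.54940421e-02]), 'joint_velocities': array([ 2.15765355e-04, -5.93016267e-04, -1.07617356e-03,  1.32158798e-03,
        1.32048132e-03, -5.21428801e-05]), 'joint_torque': array([ 2.15003609e-03, -8.80222321e+01, -3.82539439e+01,  7.09363818e-02,
        4.84198378e-02, -1.29890359e-04]), 'tcp_pos': array([212.28165381, 587.46007075, 213.39050075]), 'ee_rot': array([-1.47668034e-04,  1.72539302e-01,  9.85002469e-01, -5.51563891e-04]), 'force': array([ 0.18235349, -0.02852284,  0.42222111]), 'ft_torque': array([-0.02919181, -0.00690124, -0.05353298]), 'grasp_force': 0.0, 'gripper_width': 1.0000023413494346}
```

View pics/scene0.png

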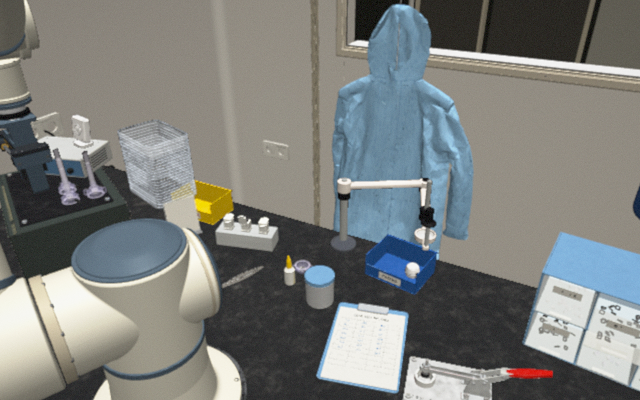

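View pics/top0.png

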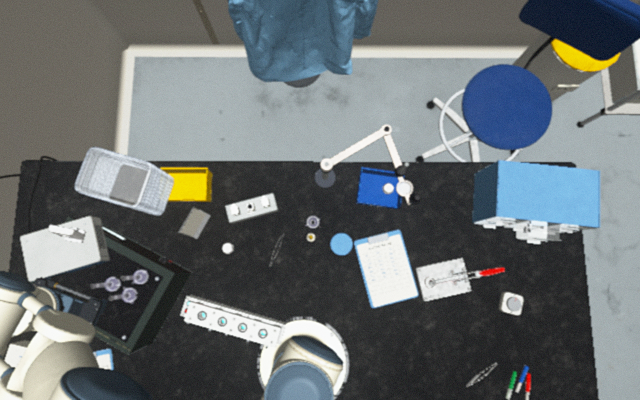

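The scene view shows the block at (247,235), the post at (345,185) with its elbow at (428,182), and the knob at (427,215). The top view shows the block at (252,207), the post hub at (326,164), the elbow at (387,129) and the lens at (405,187). Next I'll zoom in and measure.

```bash
cat > h.py <<'E'
import numpy as np, cv2
from rig import ctrl, grab_frame, calibration
def ray(c,u,v):
    f=200/np.tan(np.radians(c['fovy']/2)); R=np.array(c['R']);t=np.array(c['t'])
    d=R.T@np.array([(u-c['cx'])/f,(v-c['cy'])/f,1]); return -R.T@t,d
def onz(c,u,v,z):
    o,d=ray(c,u,v); return (o+d*(z-o[2])/d[2]).round(1)
def proj(c,X):
    f=200/np.tan(np.radians(c['fovy']/2)); p=np.array(c['R'])@np.array(X)+c['t']; return (p[:2]/p[2]*f+[c['cx'],c['cy']]).round(1)
def two(c1,p1,c2,p2):
    o1,d1=ray(c1,*p1);o2,d2=ray(c2,*p2)
    A=np.c_[d1,-d2]; s=np.linalg.lstsq(A,o2-o1,rcond=None)[0]
    a=o1+s[0]*d1;b=o2+s[1]*d2; return ((a+b)/2).round(1),np.linalg.norm(a-b).round(1)
E
python3 - <<'E'
from h import *
t=cv2.imread("pics/top0.png");s=cv2.imread("pics/scene0.png")
a=cv2.resize(t[185:225,217:287],None,fx=5.7,fy=5.7,interpolation=2)[:230,:398]
b=cv2.resize(s[205:255,207:287],None,fx=5,fy=5,interpolation=2)[:250,:400]
c=cv2.resize(t[115:215,310:430],None,fx=3.3,fy=3.3,interpolation=2)[:330,:398]
d=cv2.resize(s[170:260,330:445],None,fx=3.4,fy=3.4,interpolation=2)[:306,:391]
o=np.zeros((590,800,3),np.uint8)
for im,y,x in((a,0,0),(b,0,400),(c,255,0),(d,255,400)): o[y:y+im.shape[0],x:x+im.shape[1]]=im
cv2.imwrite("pics/zoom.png",o)
c=calibration("top")
for n,p,z in(("block",(251,207),60),("blockL",(226,211),42),("blockR",(277,202),42),("post",(326,164),200),("elbow",(387,129),195),("lens",(405,187),150)): print(n,onz(c,*p,z))
E
```

```text
block [491.3 167.1  60. ]
blockL [480.3 250.9  42. ]
blockR [510.5  85.3  42. ]
post [600.3 -70.4 200. ]
elbow [ 709.3 -252.7  195. ]
lens [ 541.9 -311.   150. ]
```

View pics/zoom.png

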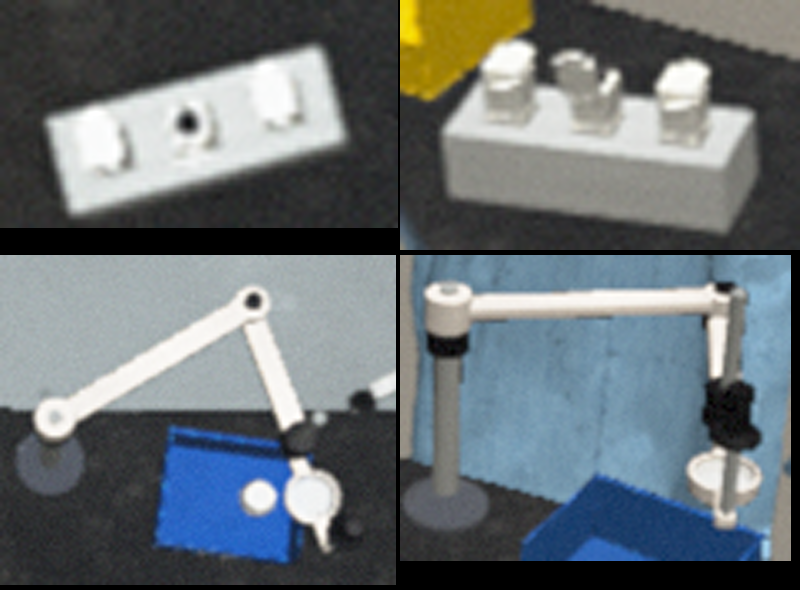

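Run:
```python
from h import *
c=calibration("wrist");R=c['R'];print(c['fovy'],"cam pos",-R.T@c['t'],"fwd",R[2],"right",R[0])
t=calibration("top");s=calibration("scene")
print("post two",two(t,(326.8,164.1),s,(344,181)))
P=onz(t,326.8,164.1,204);E=onz(t,386.4,129.2,200);L=onz(t,404.8,188,150);K=onz(t,414.5,198,241)
for n,a in zip("PELK",(P,E,L,K)):print(n,a,proj(s,a))
print(np.hypot(*(E-P)[:2]),np.hypot(*(L-E)[:2]),np.hypot(*(K-E)[:2]))
print("vial",onz(t,217+188/5.7,185+122/5.7,70))
```

```text
70.19690637679285 cam pos [136.86650864 615.46209654 384.24518295] fwd [ 0.26838773 -0.0988256  -0.95822833] right [ 0.33992698  0.94045014 -0.00178279]
post two (array([599.7, -72. , 199.4]), np.float64(1.8))
P [599.1 -72.6 204. ] [344.5 179.5]
E [ 707. -250.  200.] [425.2 178.3]
L [ 538.8 -310.3  150. ] [425.9 232.9]
K [ 493.9 -316.5  241. ] [426.5 208.3]
207.63711132646785 178.68220392641237 223.23498829708575
vial [491.9 168.9  70. ]
```

servo_tool --deltas '[0, 0, -1, 0, 0, 0, 0, 0, -1, 0, 0, 0, 0, 0, -1, 0, 0, 0]' --hand 0

```text
time_s: 0.48
tcp_pos: [212.3, 587.5, 334.8]
ee_rot: [-0.0, 0.173, 0.985, -0.0]
force: [-0.5, -0.0, 0.2]
gripper_width: 0.7
grasp_force: 0.0
```

servo_tool --deltas '[-0.9, -0.81, 0, 0, 0, 0, -0.9, -0.81, 0, 0, 0, 0, -0.9, -0.81, 0, 0, 0, 0, -0.9, -0.81, 0, 0, 0, 0, -0.9, -0.81, 0, 0, 0, 0, -0.9, -0.81, 0, 0, 0, 0, -0.9, -0.81, 0, 0, 0, 0, -0.9, -0.81, 0, 0, 0, 0, -0.9, -0.81, 0, 0, 0, 0, -0.9, -0.81, 0, 0, 0, 0]'

```text
time_s: 1.72
tcp_pos: [441.2, 159.2, 333.8]
ee_rot: [-0.0, 0.173, 0.985, -0.0]
force: [1.1, 0.4, -0.3]
gripper_width: 0.005
grasp_force: 0.0
```

servo_tool --deltas '[0, 0, 0.3, 0, 0, -0.9, 0, 0, 0.3, 0, 0, -0.9, 0, 0, 0.3, 0, 0, -0.9, 0, 0, 0.3, 0, 0, -0.9, 0, 0, 0.3, 0, 0, -0.9, 0, 0, 0.3, 0, 0, -0.9, 0, 0, 0.3, 0, 0, -0.9, 0, 0, 0.3, 0, 0, -0.2, 0, 0, 0, 0, 0, 0]'

```text
time_s: 2.85
tcp_pos: [440.3, 160.6, 237.1]
ee_rot: [-0.001, -0.086, 0.996, -0.0]
force: [1.1, 0.4, 1.0]
gripper_width: 0.005
grasp_force: 0.0
```

Run:
```python
from h import *
import json
c=calibration("wrist");im=grab_frame("wrist");cv2.imwrite("pics/w1.png",im)
json.dump({k:np.array(v).tolist() for k,v in c.items()},open("w1.json","w"))
s=ctrl.sense();print(s['tcp_pos'],s['ee_rot'],s['qpos'],s['time_s'],s['force']);print(proj(c,[491.9,168.9,70]))
```

```text
[440.67045346 160.71092836 237.69791107] [-4.21815613e-04 -8.58589929e-02  9.96307208e-01 -4.73596314e-05] [ 2.22284444e-01  2.48126675e-01  1.67955072e+00  2.21992567e-05
  1.21476394e+00 -1.52044931e+00] 2.9 [-0.47850207  0.36256836  0.09915015]
[322.9 224.3]
```

View pics/w1.png

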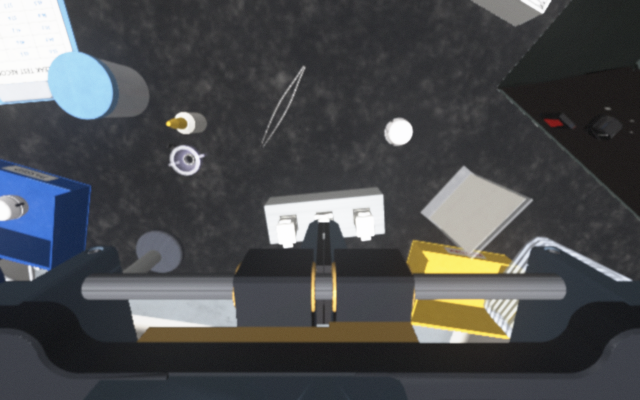

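The wrist picture looks back toward the robot: the block is at (325,212), and the middle vial at (324,218) is mostly hidden by the fingers. I'll back off and look again.

servo_tool --deltas '[0.9, 0, 0.3, 0, 0, 0, 0.9, 0, 0.3, 0, 0, 0, 0.4, 0, 0.3, 0, 0, 0, 0, 0, 0, 0, 0, 0, 0, 0, 0, 0, 0, 0]'

```text
time_s: 3.52
tcp_pos: [355.5, 145.8, 202.7]
ee_rot: [0.001, -0.086, 0.996, 0.0]
force: [-0.5, -0.3, -0.4]
gripper_width: 0.008
grasp_force: 0.0
```

Run:
```python
from h import *
import json
c=calibration("wrist");im=grab_frame("wrist")
json.dump({k:np.array(v).tolist() for k,v in c.items()},open("w2.json","w"));cv2.imwrite("pics/w2raw.png",im)
s=ctrl.sense();print(s['tcp_pos'],s['time_s'])
p=proj(c,[491.9,168.9,70]);print(p)
u,v=int(p[0]),int(p[1]);print(u-100,v-65)
cv2.imwrite("pics/w2.png",cv2.resize(im[max(0,v-65):v+65,u-100:u+100],None,fx=4,fy=4,interpolation=2))
```

```text
[355.59824175 145.83691009 202.61584838] 3.575
[322.8 298.7]
222 233
```

View pics/w2.png

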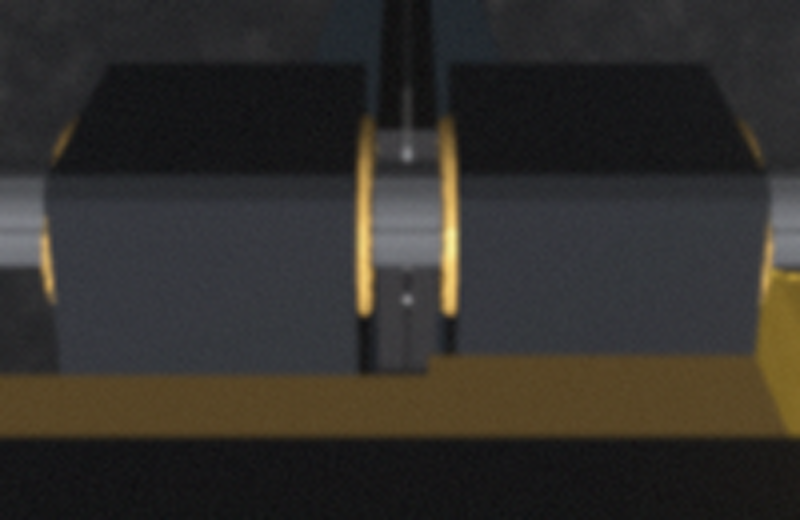

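The gripper hides the block here, because image-down is away from the robot. I need to go the other way.

servo_tool --deltas '[-1, 0, -0.3, 0, 0, 0, -1, 0, -0.3, 0, 0, 0, -1, 0, -0.3, 0, 0, 0, -0.8, 0, 0, 0, 0, 0, 0, 0, 0, 0, 0, 0, 0, 0, 0, 0, 0, 0]'

```text
time_s: 4.32
tcp_pos: [503.6, 171.7, 237.8]
ee_rot: [-0.0, -0.086, 0.996, -0.0]
force: [-1.4, -0.2, -0.4]
gripper_width: 0.005
grasp_force: 0.0
```

Run:
```python
from h import *
import json
c=calibration("wrist");im=grab_frame("wrist")
json.dump({k:np.array(v).tolist() for k,v in c.items()},open("w2.json","w"));cv2.imwrite("pics/w2raw.png",im)
s=ctrl.sense();print(s['tcp_pos'],s['time_s'])
p=proj(c,[491.9,168.9,70]);print(p)
u,v=int(p[0]),int(p[1]);print(u-100,v-65)
cv2.imwrite("pics/w3.png",cv2.resize(im[max(0,v-65):v+65,u-100:u+100],None,fx=4,fy=4,interpolation=2))
```

```text
[503.27821319 171.63080001 237.87903515] 4.375
[322.9 174.3]
222 109
```

View pics/w3.png

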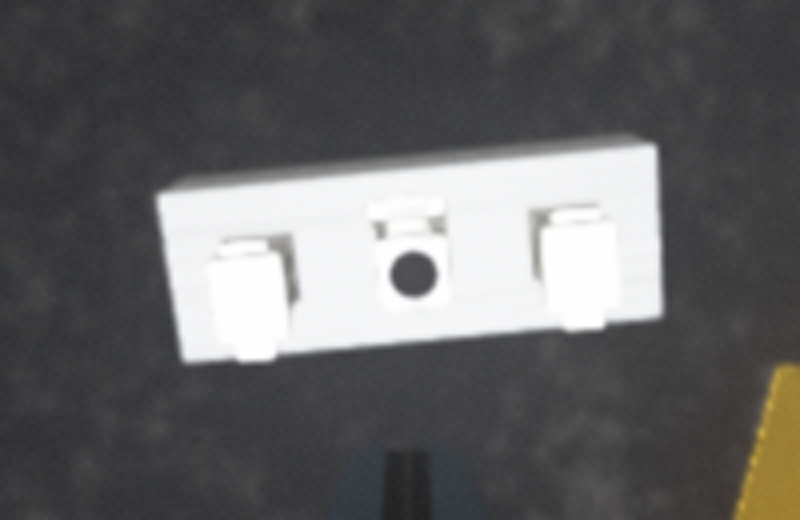

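The open vial's mouth is at crop (412,274), which is pixel (325,177.5). Its cap stands up and leans back towards the robot, with its tip near crop (408,200). The block corners are at crop (158,195), (656,146), (662,316) and (184,361).

Run:
```python
from h import *
import json
c={k:np.array(v) for k,v in json.load(open("w2.json")).items()}
g=lambda x,y:(222+x/4,109+y/4)
print("cam",-c['R'].T@c['t'])
m=onz(c,*g(412,274),70);print("mouth",m)
q=[onz(c,*g(*p),42) for p in((158,195),(656,146),(662,316),(184,361))];print(q,np.mean(q,0))
yd=(q[1]-q[0])+(q[2]-q[3]);a=np.arctan2(-yd[0],yd[1]);print("block yaw",a)
ex=np.array([np.cos(a),np.sin(a),0])
for p in((248,293),(581,266)):print("caps",onz(c,*g(*p),76))
bc=np.mean(q,0)
for base in (m,bc+[0,0,28]):
  h=base-13.5*ex
  print("hinge",h,[ (x-222)*4 for x in proj(c,h)[:1]],(proj(c,h)[1]-109)*4)
  for th in (1.2,1.57,1.8,1.9,2.0,2.1,2.2,2.3):
    n=34; tip=h+n*(np.cos(th)*ex+[0,0,np.sin(th)]);print(th,(proj(c,tip)-[222,109])*4,tip.round(0))
```

```text
cam [424.58300664 157.94435188 408.68609789]
mouth [495.3 172.1  70. ]
[array([489.7,  88.3,  42. ]), array([446.9, 242.5,  42. ]), array([500.8, 257.5,  42. ]), array([543.7, 103.1,  42. ])] [495.275 172.85   42.   ]
block yaw 0.27087999759839354
caps [508.2 124.5  76. ]
caps [483.  220.9  76. ]
hinge [482.2922667  168.48767743  70.        ] [np.float64(407.5999999999999)] 230.0
1.2 [412.  293.6] [494. 172. 102.]
1.57 [407.6 251.6] [482. 168. 104.]
1.8 [404.8 222.8] [475. 166. 103.]
1.9 [403.6 210.4] [472. 166. 102.]
2.0 [402.8 198. ] [469. 165. 101.]
2.1 [401.6 186. ] [466. 164.  99.]
2.2 [400.4 174.8] [463. 163.  97.]
2.3 [399.6 164. ] [460. 162.  95.]
hinge [482.2672667  169.23767743  70.        ] [np.float64(410.0)] 230.39999999999998
1.2 [414.8 294. ] [494. 173. 102.]
1.57 [410.4 252. ] [482. 169. 104.]
1.8 [407.6 223.2] [475. 167. 103.]
1.9 [406.4 210.8] [472. 166. 102.]
2.0 [405.2 198.4] [469. 165. 101.]
2.1 [404.4 186.4] [466. 165.  99.]
2.2 [403.2 175.2] [463. 164.  97.]
2.3 [402.4 164.4] [460. 163.  95.]
```

servo_tool --deltas '[0, 0, 0, 0, 0, -0.62, 0, 0, 0, 0, 0, -0.62, 0.63, 0.03, 0, 0, 0, 0, 0.63, 0.03, 0, 0, 0, 0, 0.63, 0.02, 0, 0, 0, 0, 0, 0, 0.93, 0, 0, 0, 0, 0, 0.93, 0, 0, 0, 0, 0, 0.93, 0, 0, 0, 0, 0, 0.93, 0, 0, 0, 0, 0, 0, 0, 0, 0]'

```text
time_s: 5.62
tcp_pos: [428.2, 154.1, 87.9]
ee_rot: [-0.002, -0.136, 0.991, -0.0]
force: [-0.1, -0.2, 0.4]
gripper_width: 0.004
grasp_force: 0.0
```

```bash
cat >> h.py <<'E'
def rel():
    s=ctrl.sense(); d=s['tcp_pos']-np.array([495.3,172.5,0]); a=.271
    print("t",s['time_s'],"s,l,z",(d[0]*np.cos(a)+d[1]*np.sin(a)).round(1),(-d[0]*np.sin(a)+d[1]*np.cos(a)).round(1),d[2].round(1),"F",s['force'].round(1),"q",s['ee_rot'].round(3))
E
python3 -c "
from h import *
rel()"
```

```text
t 5.625 s,l,z -69.6 0.2 87.9 F [-0.1 -0.2  0.4] q [-0.002 -0.136  0.991 -0.   ]
```

servo_tool --deltas '[-0.15, 0, -0.01, 0, 0, 0, -0.15, 0, -0.01, 0, 0, 0, -0.15, 0, -0.01, 0, 0, 0, -0.15, 0, -0.01, 0, 0, 0, -0.15, 0, -0.01, 0, 0, 0, -0.15, 0, -0.01, 0, 0, 0, -0.14, 0, -0.02, 0, 0, 0, -0.12, 0, -0.02, 0, 0, 0, 0, 0, 0, 0, 0, 0]'

```text
time_s: 6.75
tcp_pos: [475.4, 167.1, 93.1]
ee_rot: [0.0, -0.136, 0.991, 0.0]
force: [-0.5, 0.5, 0.1]
gripper_width: 0.006
grasp_force: 0.4
```

```bash
python3 -c "
from h import *
rel()
s=grab_frame('scene');cv2.imwrite('pics/s1.png',cv2.resize(s[180:260,190:310],None,fx=5,fy=5,interpolation=2))"
```

```text
t 6.75 s,l,z -20.6 0.1 93.1 F [-0.5  0.5  0.1] q [ 0.    -0.136  0.991  0.   ]
```

View pics/s1.png

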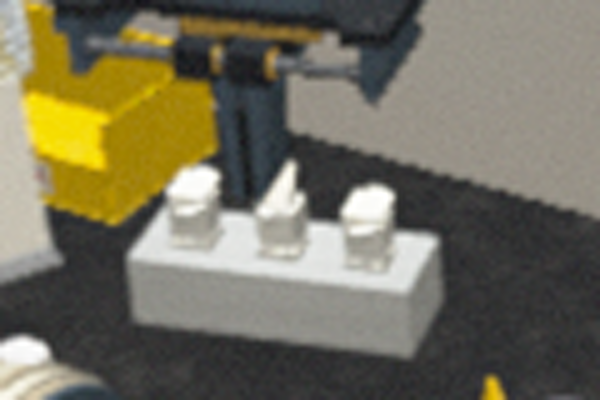

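The cap is past vertical at crop (285,185), about 1 rad open, with the finger behind it. I'll carry on over and down.

servo_tool --deltas '[-0.13, 0, 0.06, 0, 0, 0, -0.13, 0, 0.06, 0, 0, 0, -0.1, 0, 0.08, 0, 0, 0, -0.1, 0, 0.08, 0, 0, 0, -0.05, 0, 0.02, 0, 0, 0, 0, 0, 0, 0, 0, 0]'

```text
time_s: 7.55
tcp_pos: [494.9, 172.5, 81.1]
ee_rot: [0.0, -0.136, 0.991, 0.0]
force: [0.7, -0.3, -0.1]
gripper_width: 0.008
grasp_force: 0.0
```

servo_tool --deltas '[0, 0, 0.03, 0, 0, 0, 0, 0, 0.02, 0, 0, 0, 0, 0, 0, 0, 0, 0]'

```text
time_s: 7.92
tcp_pos: [494.6, 172.5, 79.2]
ee_rot: [0.0, -0.136, 0.991, 0.0]
force: [0.3, 0.2, 1.5]
gripper_width: 0.006
grasp_force: 0.7
```

```bash
python3 -c "
from h import *
rel()"
```

```text
t 7.925 s,l,z -0.6 0.2 79.2 F [0.3 0.2 1.5] q [ 0.    -0.136  0.991  0.   ]
```

servo_tool --deltas '[-0.1, 0, 0.03, 0, 0, 0, 0, 0, 0.02, 0, 0, 0, 0, 0, 0.02, 0, 0, 0, 0, 0, 0, 0, 0, 0]'

```text
time_s: 8.43
tcp_pos: [498.3, 173.5, 76.5]
ee_rot: [-0.0, -0.136, 0.991, -0.0]
force: [-2.4, -0.3, 9.5]
gripper_width: 0.008
grasp_force: 4.4
```

servo_tool --deltas '[0, 0, 0.015, 0, 0, 0, 0, 0, 0, 0, 0, 0]'

```text
time_s: 8.68
tcp_pos: [498.5, 173.6, 76.4]
ee_rot: [0.0, -0.136, 0.991, -0.0]
force: [-4.2, -0.3, 17.4]
gripper_width: 0.008
grasp_force: 8.8
```

servo_tool --deltas '[0, 0, -0.3, 0, 0, 0, 0, 0, -0.9, 0, 0, 0, 0, 0, -0.9, 0, 0, 0, 0, 0, -0.95, 0, 0, 0, 0, 0, -0.95, 0, 0, 0, 0, 0, 0, 0, 0, 0]'

```text
time_s: 9.43
tcp_pos: [499.8, 173.9, 238.7]
ee_rot: [0.003, -0.136, 0.991, 0.0]
force: [-0.1, 0.6, -0.2]
gripper_width: 0.005
grasp_force: 0.0
```

Run:
```python
from h import *
import json
c=calibration("wrist");im=grab_frame("wrist")
json.dump({k:np.array(v).tolist() for k,v in c.items()},open("w4.json","w"));cv2.imwrite("pics/w4raw.png",im)
rel()
p=proj(c,[495.3,172.5,76]);u,v=int(p[0]),int(p[1]);print(p,u-80,v-50)
cv2.imwrite("pics/w4.png",cv2.resize(im[v-50:v+50,u-80:u+80],None,fx=5,fy=5,interpolation=2))
```

```text
t 9.475 s,l,z 3.8 0.2 236.9 F [-0.1 -0.7 -1.1] q [ 0.001 -0.136  0.991  0.   ]
[323.4 180.4] 243 130
```

View pics/w4.png

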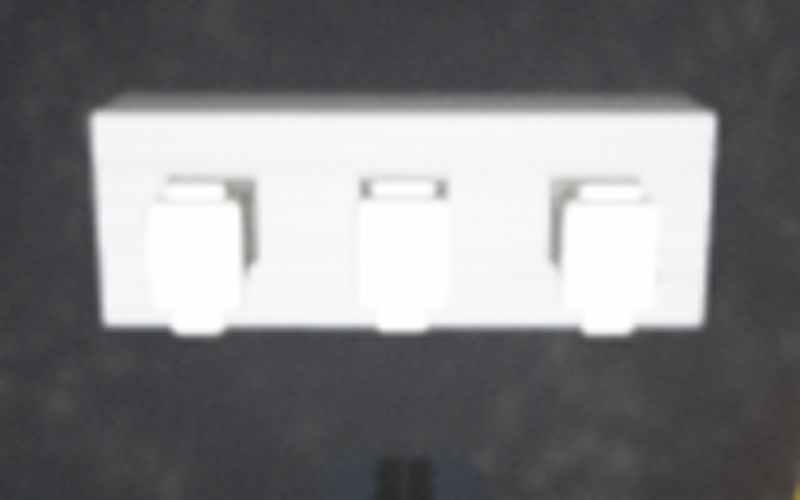

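The cap is shut at crop (404,250) and looks the same as its two neighbours. Next I'll go over to the knob.

servo_tool --deltas '[0, -0.5, -0.8, 0, 0, 0, 0.1, -0.7, -0.8, 0, 0, 0, 0.1, -0.7, -0.75, 0, 0, 0, 0.1, -0.9, 0, 0, 0, 0, 0.1, -0.9, 0, 0, 0, 0, 0.1, -0.9, 0, 0, 0, 0, 0.1, -0.9, 0, 0, 0, 0, 0.1, -0.9, 0, 0, 0, 0, 0.1, -0.9, 0, 0, 0, 0, 0.1, -0.9, 0, 0, 0, 0]' --hand 0.5

```text
time_s: 10.72
tcp_pos: [551.7, -153.1, 328.4]
ee_rot: [-0.001, -0.136, 0.991, 0.001]
force: [0.4, 0.2, -0.5]
gripper_width: 0.503
grasp_force: 0.0
```

servo_tool --deltas '[0.2, -0.9, 0, 0, 0, 0, 0.2, -0.9, 0, 0, 0, 0, 0.2, -0.9, 0, 0, 0, 0, 0.2, -0.9, 0, 0, 0, 0, 0, 0, 0, 0, 0, 0]'

```text
time_s: 11.35
tcp_pos: [559.4, -301.3, 327.8]
ee_rot: [-0.001, -0.135, 0.991, 0.001]
force: [-0.7, 0.3, -1.5]
gripper_width: 0.501
grasp_force: 0.0
```

Run:
```python
from h import *
import json
c=calibration("wrist");im=grab_frame("wrist")
json.dump({k:np.array(v).tolist() for k,v in c.items()},open("w5.json","w"));cv2.imwrite("pics/w5.png",im)
rel();print(ctrl.sense()['tcp_pos'],ctrl.sense()['qpos'])
for p in([495,-322,241],[539,-310,150],[599.5,-72,204]):print(proj(c,p))
```

```text
t 11.4 s,l,z -64.7 -472.3 328.1 F [ 0.2  1.1 -1.1] q [-0.001 -0.135  0.991  0.001]
[ 559.42739049 -299.8929767   328.11334481] [-5.86164537e-01  4.29562246e-01  1.14254893e+00  7.65886312e-05
  1.57192735e+00 -2.42785160e+00]
[320.2 130.6]
[320.9 165. ]
[502.6 275.7]
```

View pics/w5.png

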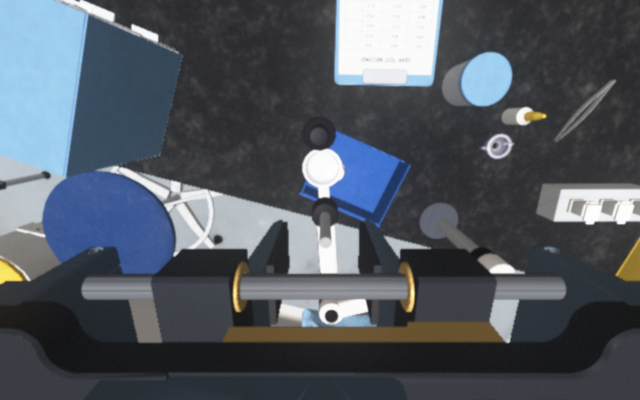

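The knob shows at (319,130) with its flange at about (319,134), the lens at (323,168), and the elbow at (332,316).

Run:
```python
from h import *
import json
c={k:np.array(v) for k,v in json.load(open("w5.json")).items()}
im=cv2.imread("pics/w5.png");g=cv2.cvtColor(im,6)
m=(g[110:155,295:345]<30).astype(np.uint8);n,l,st,ce=cv2.connectedComponentsWithStats(m);i=1+st[1:,4].argmax();print("blob",ce[i]+[295,110],st[i])
print("hub of post",onz(c,500,262,204))
K=onz(c,319.3,130,241);L=onz(c,323.5,168,148);E=onz(c,332,316,200);print("K",K,"flange",onz(c,319,134,209),"L",L,"E",E)
T=np.array([559.4,-299.9]);a=.271;d=K[:2]-T
print("tool d",d@[-np.cos(a),-np.sin(a)],d@[-np.sin(a),np.cos(a)])
P=np.array([599.5,-72]);Ee=E[:2]
print(np.hypot(*(Ee-P)),np.hypot(*(K[:2]-Ee)))
# plan
V=np.array([494.8,172.3])
def ik(r2,T):
    v=T-P;D=np.hypot(*v);q=-np.arccos((D*D-210**2-r2**2)/(2*210*r2));b=np.arctan2(v[1],v[0])
    u=b-np.arctan2(r2*np.sin(q),210+r2*np.cos(q));return u,q
def fk(u,q,r):return P+210*np.array([np.cos(u),np.sin(u)])+r*np.array([np.cos(u+q),np.sin(u+q)])
u0,q0=ik(225,K[:2]);print("start u,q",u0,q0)
u1,q1=ik(180,V);print("goal",u1,q1,"knob",fk(u1,q1,225),"elbow",fk(u1,q1,0))
```

```text
Traceback (most recent call last):
ValueError: attempt to get argmax of an empty sequence
```

```bash
cat > plan.py <<'E'
from h import *
P=np.array([599.5,-72])
def ik(r2,T):
    v=T-P;D=np.hypot(*v);q=-np.arccos((D*D-210**2-r2**2)/(2*210*r2));b=np.arctan2(v[1],v[0])
    u=b-np.arctan2(r2*np.sin(q),210+r2*np.cos(q));return u,q
def fk(u,q,r):return P+210*np.array([np.cos(u),np.sin(u)])+r*np.array([np.cos(u+q),np.sin(u+q)])
E
python3 - <<'E'
from plan import *
import json
c={k:np.array(v) for k,v in json.load(open("w5.json")).items()}
print("hub of post",onz(c,500,262,204))
K=onz(c,319.3,130,241);L=onz(c,323.5,168,148);E=onz(c,332,316,200);print("K",K,"flange",onz(c,319,134,209),"L",L,"E",E)
T=np.array([559.4,-299.9]);a=.271;d=K[:2]-T
print("tool d",d@[-np.cos(a),-np.sin(a)],d@[-np.sin(a),np.cos(a)])
Ee=E[:2]
print(np.hypot(*(Ee-P)),np.hypot(*(K[:2]-Ee)))
V=np.array([494.8,172.3])
u0,q0=ik(225,K[:2]);print("start u,q",u0,q0,fk(u0,q0,0))
u1,q1=ik(180,V);print("goal",u1,q1,"knob",fk(u1,q1,225),"elbow",fk(u1,q1,0))
E
```

```text
hub of post [583.9 -82.8 204. ]
K [ 494.7 -322.9  241. ] flange [ 500.1 -322.2  209. ] L [ 542.1 -305.8  148. ] E [ 709.7 -248.5  200. ]
tool d 68.4956749991635 -4.840713419421398
208.07760571479096 227.5090327877116
start u,q -1.0270534125239257 -1.792623272259284 [ 708.1419697  -251.71344529]
goal 2.716911436055506 -1.6483266206979597 knob [516.46143168 211.74340727] elbow [408.15427327  14.5263709 ]
```

servo_tool --deltas '[0.84, -0.07, 0, 0, 0, 0, 0.84, -0.06, 0, 0, 0, 0, 0, 0, 0.8, 0, 0, 0, 0, 0, 0.8, 0, 0, 0, 0, 0, 0.7, 0, 0, 0, 0, 0, 0.5, 0, 0, 0, 0, 0, 0, 0, 0, 0]'

```text
time_s: 12.28
tcp_pos: [495.9, -320.8, 216.2]
ee_rot: [-0.001, -0.136, 0.991, 0.001]
force: [0.1, 0.2, 0.5]
gripper_width: 0.498
grasp_force: 0.0
```

servo_tool --deltas '[0, 0, 0, 0, 0, 0, 0, 0, 0, 0, 0, 0, 0, 0, 0, 0, 0, 0, 0, 0, 0, 0, 0, 0, 0, 0, 0, 0, 0, 0, 0, 0, 0, 0, 0, 0]' --hand 0

```text
time_s: 13.02
tcp_pos: [496.8, -322.6, 217.9]
ee_rot: [0.0, -0.136, 0.991, -0.0]
force: [0.8, -0.9, 1.6]
gripper_width: 0.186
grasp_force: 30.0
```

```bash
cat > seg.py <<'E'
from plan import *
import sys
from scipy.spatial.transform import Rotation as Ro
# usage: seg.py n_rows_remaining ; plans from current pose to the goal, prints next 10 rows
def yaw(q): 
    y=Ro.from_quat(np.r_[q[1:],q[0]]).as_matrix()[:,1]; return np.arctan2(y[1],y[0])
n=int(sys.argv[1]);s=ctrl.sense();T=s['tcp_pos'][:2];u0,q0=ik(225,T)
if u0>-.9:u0-=2*np.pi
psi=yaw(s['ee_rot']);print("now",T,s['tcp_pos'][2],"u,q",u0,q0,"yaw",psi,"off",(psi-(u0+q0)+np.pi)%(2*np.pi)-np.pi,"F",s['force'],"g",s['gripper_width'],"q6",s['qpos'][5])
U0,Q0,U1,Q1=-1.027,-1.79,-3.566,-1.648
def Q(u): # fold profile
    f=(u-U0)/(U1-U0); return Q0+(Q1-Q0)*f-.45*np.sin(np.pi*np.clip(f,0,1))**1
off=1.842-(-1.0250-1.79)-2*np.pi
us=np.linspace(u0,U1,n+1);dq=q0-Q(u0);rows=[];X=T;yw=psi;zero=s['tcp_pos'][2]
off=(1.842+1.0270+1.79)
for k in range(1,min(10,n)+1):
    u=us[k];q=Q(u)+dq*max(0,1-k/5); X2=fk(u,q,225)
    ty=np.array([np.cos(yw),np.sin(yw)]);tx=np.array([ty[1]*-1,ty[0]]) # y x z(down)
    tx=np.array([-np.sin(yw),np.cos(yw)])
    d=X2-X; y2=u+q+off; dy=(y2-yw+np.pi)%(2*np.pi)-np.pi
    rows.append([d@tx/40,d@ty/40,0,0,0,np.clip(-dy/.08,-1,1)]);X=X2;yw=yw-rows[-1][5]*.08
print(np.array(rows).round(2)[:,[0,1,5]].tolist(),X)
E
python3 seg.py 40
```

```text
now [ 496.76655011 -322.60561681] 217.87392861750737 u,q -1.0170253601753616 -1.7988816363278033 yaw 1.8431396158076647 off -1.6241386948687566 F [ 0.81591715 -0.87516198  1.64967264] g 0.18573743820170138 q6 -2.519889279653913
[[0.33, 0.41, 1.0], [0.32, 0.44, 1.0], [0.31, 0.43, 1.0], [0.3, 0.42, 1.0], [0.3, 0.41, 1.0], [0.29, 0.41, 1.0], [0.28, 0.4, 1.0], [0.27, 0.38, 1.0], [0.27, 0.37, 1.0], [0.26, 0.35, 1.0]] [ 394.13716904 -157.43058911]
```

```bash
python3 seg.py 60
```

```text
now [ 496.76655011 -322.60561681] 217.87392861750737 u,q -1.0170253601753616 -1.7988816363278033 yaw 1.8431396158076647 off -1.6241386948687566 F [ 0.81591715 -0.87516198  1.64967264] g 0.18573743820170138 q6 -2.519889279653913
[[0.22, 0.26, 0.71], [0.22, 0.29, 0.78], [0.22, 0.28, 0.77], [0.22, 0.28, 0.77], [0.22, 0.27, 0.77], [0.22, 0.28, 0.79], [0.22, 0.27, 0.78], [0.21, 0.26, 0.78], [0.21, 0.26, 0.77], [0.21, 0.25, 0.76]] [ 410.77225935 -216.34013956]
```

servo_tool --deltas '[0.22, 0.26, 0, 0, 0, 0.71, 0.22, 0.29, 0, 0, 0, 0.78, 0.22, 0.28, 0, 0, 0, 0.77, 0.22, 0.28, 0, 0, 0, 0.77, 0.22, 0.27, 0, 0, 0, 0.77]'

```text
time_s: 13.65
tcp_pos: [444.8, -274.6, 217.8]
ee_rot: [0.0, 0.017, 1.0, -0.0]
force: [1.1, -2.6, 0.6]
gripper_width: 0.189
grasp_force: 30.0
```

```bash
python3 seg.py 55
```

```text
now [ 444.83176374 -274.62967383] 217.79084606021576 u,q -1.2295355633013687 -1.8909904407784164 yaw 1.5370707742017884 off -1.625588528898012 F [ 1.09431204 -2.62790501  0.64167354] g 0.18949206058682044 q6 -2.204423457087217
[[0.22, 0.28, 0.77], [0.22, 0.27, 0.78], [0.21, 0.26, 0.77], [0.21, 0.26, 0.77], [0.21, 0.25, 0.76], [0.21, 0.24, 0.75], [0.21, 0.24, 0.75], [0.21, 0.23, 0.74], [0.2, 0.22, 0.73], [0.2, 0.21, 0.72]] [ 394.13379307 -157.40949869]
```

Tracking well with low force, so I'll continue.

servo_tool --deltas '[0.22, 0.28, 0, 0, 0, 0.77, 0.22, 0.27, 0, 0, 0, 0.78, 0.21, 0.26, 0, 0, 0, 0.77, 0.21, 0.26, 0, 0, 0, 0.77, 0.21, 0.25, 0, 0, 0, 0.76, 0.21, 0.24, 0, 0, 0, 0.75, 0.21, 0.24, 0, 0, 0, 0.75, 0.21, 0.23, 0, 0, 0, 0.74, 0.2, 0.22, 0, 0, 0, 0.73, 0.2, 0.21, 0, 0, 0, 0.72]'

```text
time_s: 14.9
tcp_pos: [393.9, -157.1, 217.8]
ee_rot: [0.0, 0.313, 0.95, -0.0]
force: [1.3, -2.7, -0.6]
gripper_width: 0.188
grasp_force: 30.0
```

```bash
python3 seg.py 45
```

```text
now [ 393.94007687 -157.14595053] 217.80433778093092 u,q -1.6560116715877176 -2.069766510344776 yaw 0.9341904233674734 off -1.6232167018796186 F [ 1.30109743 -2.6949662  -0.56940644] g 0.18755465209434644 q6 -1.4543756245754709
[[0.2, 0.21, 0.72], [0.2, 0.2, 0.7], [0.2, 0.19, 0.68], [0.2, 0.18, 0.67], [0.19, 0.17, 0.66], [0.19, 0.16, 0.64], [0.19, 0.16, 0.63], [0.19, 0.15, 0.62], [0.19, 0.14, 0.6], [0.19, 0.13, 0.59]] [395.78147438 -54.38717901]
```

servo_tool --deltas '[0.2, 0.21, 0, 0, 0, 0.72, 0.2, 0.2, 0, 0, 0, 0.7, 0.2, 0.19, 0, 0, 0, 0.68, 0.2, 0.18, 0, 0, 0, 0.67, 0.19, 0.17, 0, 0, 0, 0.66, 0.19, 0.16, 0, 0, 0, 0.64, 0.19, 0.16, 0, 0, 0, 0.63, 0.19, 0.15, 0, 0, 0, 0.62, 0.19, 0.14, 0, 0, 0, 0.6, 0.19, 0.13, 0, 0, 0, 0.59]'

```text
time_s: 16.15
tcp_pos: [395.3, -54.5, 217.8]
ee_rot: [0.0, 0.547, 0.837, -0.0]
force: [0.7, -1.9, 0.9]
gripper_width: 0.185
grasp_force: 30.0
```

```bash
python3 seg.py 35
```

```text
now [395.25324687 -54.45591173] 217.78021745685953 u,q -2.081468640002141 -2.162380789563387 yaw 0.41390790154877966 off -1.6254279760652786 F [ 0.69306989 -1.93441373  0.86347694] g 0.18483478235696982 q6 -0.7002195673463714
[[0.19, 0.13, 0.56], [0.19, 0.12, 0.56], [0.19, 0.11, 0.55], [0.19, 0.11, 0.53], [0.19, 0.1, 0.52], [0.19, 0.09, 0.49], [0.19, 0.08, 0.48], [0.19, 0.08, 0.46], [0.19, 0.07, 0.45], [0.19, 0.07, 0.43]] [416.06613059  27.80135386]
```

servo_tool --deltas '[0.19, 0.13, 0, 0, 0, 0.56, 0.19, 0.12, 0, 0, 0, 0.56, 0.19, 0.11, 0, 0, 0, 0.55, 0.19, 0.11, 0, 0, 0, 0.53, 0.19, 0.1, 0, 0, 0, 0.52, 0.19, 0.09, 0, 0, 0, 0.49, 0.19, 0.08, 0, 0, 0, 0.48, 0.19, 0.08, 0, 0, 0, 0.46, 0.19, 0.07, 0, 0, 0, 0.45, 0.19, 0.07, 0, 0, 0, 0.43]'

```text
time_s: 17.4
tcp_pos: [416.0, 28.3, 217.8]
ee_rot: [0.001, 0.703, 0.711, 0.0]
force: [3.2, -4.2, -1.1]
gripper_width: 0.188
grasp_force: 30.0
```

```bash
python3 seg.py 25
```

```text
now [415.98594954  28.26872313] 217.82076865523123 u,q -2.508288812694815 -2.140778074408172 yaw 0.011925044317698367 off -1.6221933757589007 F [ 3.22117645 -4.22312202 -1.10097924] g 0.18844529150624081 q6 -0.08659218109524701
[[0.19, 0.06, 0.44], [0.19, 0.06, 0.4], [0.19, 0.05, 0.39], [0.19, 0.05, 0.37], [0.19, 0.04, 0.36], [0.2, 0.04, 0.35], [0.2, 0.04, 0.33], [0.2, 0.03, 0.32], [0.2, 0.03, 0.31], [0.2, 0.03, 0.3]] [443.36242851 103.72446744]
```

servo_tool --deltas '[0.19, 0.06, 0, 0, 0, 0.44, 0.19, 0.06, 0, 0, 0, 0.4, 0.19, 0.05, 0, 0, 0, 0.39, 0.19, 0.05, 0, 0, 0, 0.37, 0.19, 0.04, 0, 0, 0, 0.36, 0.2, 0.04, 0, 0, 0, 0.35, 0.2, 0.04, 0, 0, 0, 0.33, 0.2, 0.03, 0, 0, 0, 0.32, 0.2, 0.03, 0, 0, 0, 0.31, 0.2, 0.03, 0, 0, 0, 0.3]'

```text
time_s: 18.65
tcp_pos: [442.6, 103.5, 217.8]
ee_rot: [0.0, 0.797, 0.604, -0.0]
force: [1.8, -4.9, 0.9]
gripper_width: 0.188
grasp_force: 30.0
```

```bash
python3 seg.py 15
```

```text
now [442.62440451 103.50337519] 217.7690395933845 u,q -2.9294036316089036 -1.9998572906187233 yaw -0.27334935414106326 off -1.627273739093023 F [ 1.8391386  -4.94028104  0.87772517] g 0.18794045685053917 q6 0.3727106019059109
[[0.21, 0.03, 0.26], [0.21, 0.03, 0.28], [0.21, 0.03, 0.27], [0.21, 0.03, 0.26], [0.21, 0.03, 0.26], [0.21, 0.03, 0.24], [0.22, 0.03, 0.23], [0.22, 0.03, 0.23], [0.22, 0.04, 0.22], [0.22, 0.04, 0.22]] [485.56207392 177.85090779]
```

servo_tool --deltas '[0.21, 0.03, 0, 0, 0, 0.26, 0.21, 0.03, 0, 0, 0, 0.28, 0.21, 0.03, 0, 0, 0, 0.27, 0.21, 0.03, 0, 0, 0, 0.26, 0.21, 0.03, 0, 0, 0, 0.26, 0.21, 0.03, 0, 0, 0, 0.24, 0.22, 0.03, 0, 0, 0, 0.23, 0.22, 0.03, 0, 0, 0, 0.23, 0.22, 0.04, 0, 0, 0, 0.22, 0.22, 0.04, 0, 0, 0, 0.22]'

```text
time_s: 19.9
tcp_pos: [485.0, 178.5, 217.7]
ee_rot: [0.0, 0.853, 0.523, -0.0]
force: [0.8, -5.3, 3.2]
gripper_width: 0.189
grasp_force: 30.0
```

```bash
python3 seg.py 5
```

```text
now [485.01468604 178.49282246] 217.66698488440494 u,q -3.355578545413232 -1.7718460058727226 yaw -0.4708401540430052 off -1.626600909936637 F [ 0.7548303  -5.27480452  3.2058429 ] g 0.18852161657978192 q6 0.7089504790878407
[[0.22, 0.05, 0.19], [0.22, 0.05, 0.22], [0.22, 0.06, 0.22], [0.22, 0.06, 0.21], [0.22, 0.07, 0.21]] [516.31929505 211.75600196]
```

servo_tool --deltas '[0.22, 0.05, 0, 0, 0, 0.19, 0.22, 0.05, 0, 0, 0, 0.22, 0.22, 0.06, 0, 0, 0, 0.22, 0.22, 0.06, 0, 0, 0, 0.21, 0.22, 0.07, 0, 0, 0, 0.21, 0, 0, 0, 0, 0, 0, 0, 0, 0, 0, 0, 0]'

```text
time_s: 20.78
tcp_pos: [516.3, 211.7, 217.7]
ee_rot: [-0.0, 0.874, 0.487, 0.0]
force: [2.1, 0.7, -0.8]
gripper_width: 0.189
grasp_force: 30.0
```

Run:
```python
from plan import *
t=grab_frame("top");s=grab_frame("scene");cv2.imwrite("pics/tr.png",t);cv2.imwrite("pics/sr.png",s)
ct=calibration("top");cs=calibration("scene");st=ctrl.sense()
u,q=ik(225,st['tcp_pos'][:2]);L=fk(u,q,180);print(st['tcp_pos'],"lens est",L)
print("nose px",proj(cs,[*L,122]),"cap",proj(cs,[494.8,172.3,76]),"top cap",proj(ct,[494.8,172.3,76]),"top lens",proj(ct,[*L,150]))
a=cv2.resize(t[140:240,217:317],None,fx=4,fy=4,interpolation=2);b=cv2.resize(s[165:265,200:300],None,fx=4,fy=4,interpolation=2)
cv2.imwrite("pics/z2.png",np.hstack([a,b]))
```

```text
[516.12358679 211.67717566 217.69674464] lens est [494.51151895 172.20669905]
nose px [243.9 203.5] cap [245.4 218.2] top cap [248.6 205.2] top lens [244.9 201.9]
```

View pics/z2.png

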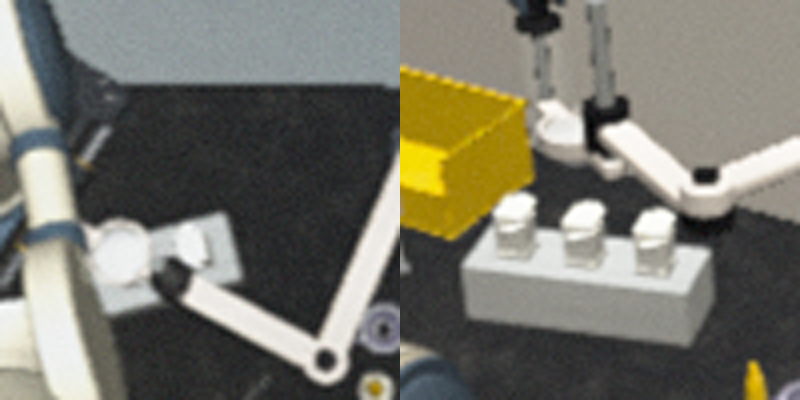

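The top crop shows the lens at (122,253) over the block's middle. In the scene crop the lens ring is at (563,136), above and slightly left of the open vial's now-shut cap at (583,215). I'll compare them numerically.

Run:
```python
from plan import *
ct=calibration("top");cs=calibration("scene")
L=[494.5,172.2]
for z in(148,155):print(z,"pred scene",proj(cs,[*L,z]),"obs",(240.75,199),"top obs->",onz(ct,247.5,203.3,z),"scene obs->",onz(cs,240.75,199,z))
print("quill pred top z200/elbow", onz(ct,217+325/4,140+360/4,200))
u,q=ik(225,np.array([516.1,211.7]));print("elbow model",fk(u,q,0))
print("two",two(ct,(247.5,203.3),cs,(240.75,199)))
# same-camera offsets at cap: scene cap centre obs crop(583,210)
print("scene cap px obs",200+(583-400)/4,165+207/4,"pred",proj(cs,[494.8,172.3,76]))
s=cv2.imread("pics/sr.png");g=cv2.cvtColor(s[185:212,230:260],6)
for r in g:print(' '.join('%3d'%v for v in r))
t=cv2.imread("pics/tr.png");g=cv2.cvtColor(t[190:218,234:262],6);print()
for r in g:print(' '.join('%3d'%v for v in r))
```

```text
148 pred scene [243. 195.] obs (240.75, 199) top obs-> [490.6 164.6 148. ] scene obs-> [474.2 164.6 148. ]
155 pred scene [242.8 192.6] obs (240.75, 199) top obs-> [489.6 163.4 155. ] scene obs-> [464.4 156.7 155. ]
quill pred top z200/elbow [406.6   9.  200. ]
elbow model [408.06683224  14.33274166]
two (array([488.8, 169.9, 139.6]), np.float64(10.1))
scene cap px obs 245.75 216.75 pred [245.4 218.2]
143 150 156 152 144 133 132 145 161 162 159 152 153 149 146 144 151 147 126 121 122 124 109 118 146 146 147 145 147 147
142 146 152 157 141 126 129 134 144 159 156 152 152 144 145 147 146 148 134 118 129 130 112 117 147 146 149 149 146 148
141 147 155 152 142 126 126 110 123 157 157 154 151 153 144 149 150 145 134 114 126 124 117 125 146 149 147 145 145 147
143 145 149 151 140 122 125 114 128 156 161 155 148 148 146 149 148 138 114 112 120 130 123 115 123 123 131 145 149 148
167 145 142 149 138 130 134 139 161 168 157 153 151 148 146 137 123  98  69 102 125 126 124  94  54  48  90 133 150 147
181 134 129 148 168 202 209 218 227 209 172 152 148 151 149 115  53  41  57 101 119 128 122  88
[... 4981 characters left out ...]
  74  37  42  52  55  61  50
172 117  97  95 100  98 116 164 202 200 204 202 201 197 187 186 196 196 199 198 175 116  60  46  47  46  50  50
183 116  97  97  96  92 103 138 189 199 206 200 203 204 206 205 203 208 212 211 198 172 117  56  38  44  46  65
195 131  99  96  97  95 101 130 176 203 203 206 206 203 208 208 206 207 210 208 205 194 145  87  43  29  44  80
204 149 103  98  96  99  94 114 162 193 204 207 204 206 205 208 203 199 194 190 174 156 127  91  57  44  38  58
214 160 105  98  96  98  99 104 137 186 210 202 208 199 196 188 171 156 147 124 107  93  86  74  68  54  41  33
231 176 110  98 100 100  97 103 129 171 191 194 182 167 141 129 108  97  83  75  65  56  50  48  42  42  42  40
```

The lens is over the cap within about 1–2 mm: top lens centre (246,203) and scene left rim 233.7 both match the prediction. I'll lower it now.

servo_tool --deltas '[0, 0, 0.1, 0, 0, 0, 0, 0, 0.15, 0, 0, 0, 0, 0, 0.15, 0, 0, 0, 0, 0, 0.15, 0, 0, 0, 0, 0, 0.15, 0, 0, 0, 0, 0, 0.15, 0, 0, 0, 0, 0, 0.15, 0, 0, 0]'

```text
time_s: 21.75
tcp_pos: [516.2, 211.7, 177.3]
ee_rot: [-0.0, 0.874, 0.487, -0.0]
force: [0.3, -0.8, 3.0]
gripper_width: 0.189
grasp_force: 30.0
```

servo_tool --deltas '[0, 0, 0.03, 0, 0, 0, 0, 0, 0.03, 0, 0, 0]'

```text
time_s: 22.0
tcp_pos: [516.2, 211.7, 175.3]
ee_rot: [-0.0, 0.874, 0.487, -0.0]
force: [0.1, -0.8, 2.7]
gripper_width: 0.186
grasp_force: 30.0
```

servo_tool --deltas '[0, 0, 0.02, 0, 0, 0, 0, 0, 0.0, 0, 0, 0]'

```text
time_s: 22.25
tcp_pos: [516.2, 211.7, 174.5]
ee_rot: [-0.0, 0.874, 0.487, -0.0]
force: [-0.4, 0.4, 1.5]
gripper_width: 0.189
grasp_force: 30.0
```

servo_tool --deltas '[0, 0, 0.02, 0, 0, 0, 0, 0, 0.01, 0, 0, 0]'

```text
time_s: 22.5
tcp_pos: [516.2, 211.7, 173.3]
ee_rot: [-0.0, 0.874, 0.487, -0.0]
force: [-1.9, -1.1, 1.6]
gripper_width: 0.188
grasp_force: 30.0
```

servo_tool --deltas '[0, 0, 0.015, 0, 0, 0, 0, 0, 0.0, 0, 0, 0]'

```text
time_s: 22.75
tcp_pos: [516.2, 211.7, 172.7]
ee_rot: [-0.0, 0.874, 0.487, -0.0]
force: [-1.4, -1.1, 2.8]
gripper_width: 0.188
grasp_force: 30.0
```

servo_tool --deltas '[0, 0, 0.015, 0, 0, 0, 0, 0, 0.0, 0, 0, 0]'

```text
time_s: 23.0
tcp_pos: [516.5, 211.8, 172.6]
ee_rot: [0.0, 0.874, 0.487, 0.0]
force: [-3.0, -1.5, 8.5]
gripper_width: 0.183
grasp_force: 30.0
```

servo_tool --deltas '[0, 0, 0.005, 0, 0, 0, 0, 0, 0, 0, 0, 0]'

```text
time_s: 23.25
tcp_pos: [516.6, 211.8, 172.5]
ee_rot: [0.0, 0.874, 0.487, 0.0]
force: [-2.8, -0.5, 12.3]
gripper_width: 0.188
grasp_force: 30.0
```

servo_tool --deltas '[0, 0, -0.006, 0, 0, 0, 0, 0, 0, 0, 0, 0]'

```text
time_s: 23.5
tcp_pos: [516.6, 211.8, 172.6]
ee_rot: [0.0, 0.874, 0.487, 0.0]
force: [-3.1, -0.7, 7.9]
gripper_width: 0.187
grasp_force: 30.0
```

servo_tool --deltas '[0, 0, 0, 0, 0, 0, 0, 0, 0, 0, 0, 0, 0, 0, 0, 0, 0, 0, 0, 0, 0, 0, 0, 0, 0, 0, 0, 0, 0, 0, 0, 0, 0, 0, 0, 0]' --hand 0.5

```text
time_s: 24.25
tcp_pos: [516.3, 211.7, 172.1]
ee_rot: [0.0, 0.874, 0.487, -0.0]
force: [-0.1, -0.1, 0.9]
gripper_width: 0.5
grasp_force: 0.0
```

servo_tool --deltas '[0, 0, -0.2, 0, 0, 0, 0, 0, -0.4, 0, 0, 0, 0, 0, -0.8, 0, 0, 0, 0, 0, -0.9, 0, 0, 0, 0, 0, -0.9, 0, 0, 0, 0, 0, -0.5, 0, 0, 0, 0, 0, 0, 0, 0, 0]'

```text
time_s: 25.12
tcp_pos: [516.9, 211.9, 321.9]
ee_rot: [0.0, 0.874, 0.487, 0.002]
force: [-0.3, -0.5, -0.5]
gripper_width: 0.503
grasp_force: 0.0
```

servo_tool --deltas '[-0.8, 0, 0, 0, 0, 0, -0.9, 0, 0, 0, 0, 0, 0, 0, 0, 0, 0, 0, 0, 0, 0, 0, 0, 0]'

```text
time_s: 25.62
tcp_pos: [480.5, 154.1, 319.7]
ee_rot: [-0.0, 0.874, 0.486, -0.0]
force: [0.4, -0.1, 0.6]
gripper_width: 0.5
grasp_force: 0.0
```

Run:
```python
from plan import *
c=calibration("wrist");im=grab_frame("wrist");cv2.imwrite("pics/w6.png",im)
print(ctrl.sense()['tcp_pos'])
for n,X in(("knob",[516.3,211.7,195]),("flange",[516.3,211.7,163]),("lens",[494.6,172.3,102]),("v1",[508.2,124.5,76]),("v2",[483,220.9,76])):print(n,proj(c,X))
u,v=proj(c,[516.3,211.7,195]).astype(int);g=cv2.cvtColor(im,6)
m=cv2.threshold(g[v-40:v+40,u-40:u+40],45,255,1)[1]
n,l,st,ce=cv2.connectedComponentsWithStats(m)
for i in range(1,n):
    if st[i,4]>60:print("dark",ce[i]+[u-40,v-40],st[i])
u,v=proj(c,[494.6,172.3,102]).astype(int)
m=cv2.threshold(g[v-40:v+40,u-50:u+50],205,255,0)[1];n,l,st,ce=cv2.connectedComponentsWithStats(m)
for i in range(1,n):
    if st[i,4]>60:print("white",ce[i]+[u-50,v-40],st[i]+[u-50,v-40,0,0,0])
cir=cv2.HoughCircles(cv2.GaussianBlur(g,(3,3),0),3,1.5,15,param1=120,param2=.6,minRadius=6,maxRadius=45)
if cir is not None:
  for a in cir[0]:
    if np.hypot(a[0]-u,a[1]-v)<90:print("circ",a)
```

```text
[480.69471616 154.25727399 319.73903097]
knob [322.7 129.4]
flange [322.8 128. ]
lens [324.6 159.9]
v1 [349.2 179.7]
v2 [299.6 132.4]
white [324.89643304 158.3979975 ] [ 276  119   97   80 3196]
circ [321.75 185.25  44.1 ]
circ [317.25     143.25      40.800003]
circ [272.25 189.75  44.1 ]
circ [302.25 183.75  44.1 ]
circ [300.75 243.75  39.15]
circ [327.75 159.75  21.75]
circ [333.75  75.75  44.1 ]
circ [329.25     216.75      12.450001]
circ [386.25 132.75  39.15]
circ [383.25 222.75  44.1 ]
circ [339.75 176.25  25.05]
circ [324.75     128.25      15.299999]
circ [369.75 110.25  44.1 ]
circ [279.75 138.75  39.  ]
circ [252.75 126.75  44.1 ]
circ [345.75     144.75      43.949997]
circ [287.25 197.25  35.85]
circ [338.25     237.75      35.699997]
circ [305.25     129.75      23.849998]
circ [360.75 224.25  44.1 ]
circ [374.25 206.25  44.1 ]
circ [318.75  75.75  35.4 ]
circ [353.25  75.75  44.1 ]
circ [257.25 168.75  38.4 ]
circ [303.75 200.25  27.45]
circ [357.75     182.25      19.349998]
circ [390.75 152.25  44.1 ]
circ [303.75     159.75      40.800003]
circ [366.75 164.25  39. 
[... 626 characters left out ...]
.800003]
circ [384.75 116.25  33.6 ]
circ [278.25     167.25      23.099998]
circ [266.25 119.25  37.5 ]
circ [303.75 216.75  12.9 ]
circ [257.25 191.25  44.1 ]
circ [375.75      90.75      30.300001]
circ [408.75     156.75      30.300001]
circ [312.75     171.75      29.099998]
circ [344.25 161.25  10.5 ]
circ [272.25 204.75  33.6 ]
circ [371.25 146.25  19.05]
circ [401.25 116.25  18.45]
circ [279.75  96.75  18.45]
circ [287.25 215.25  18.3 ]
circ [261.75 138.75  22.05]
circ [344.25  87.75  44.1 ]
circ [383.25 194.25  19.8 ]
circ [242.25 180.75  18.  ]
circ [269.25 221.25  19.2 ]
circ [288.75 155.25   7.8 ]
circ [383.25 174.75  11.85]
circ [242.25 140.25   9.3 ]
circ [296.25 101.25   7.35]
```

The lens and knob circles, at about (326,160) and (324,128), fall where predicted. The nose rests on the cap and the robot touches nothing, so I'm handing in.

```bash
python3 -c "
from rig import ctrl
print(ctrl.job_done())"
```

```text
the job is handed in; nothing more can be done
None
```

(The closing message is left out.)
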